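# Press a bottle's snap cap home

## Robot

A 6-joint arm with a two-finger parallel gripper is mounted at the origin on the work surface. World frame = base frame: x ahead of the robot, y to its left, z up, the work surface at z = 0. Lengths are in m, angles in rad, forces in N, time in s.
With the tool pointing down it reaches from about 0.3 to 0.775 m from the base axis. Payload 14.6 kg.
Tool frame: the origin (TCP) lies midway between the tips of the shut fingers; the grasp point (between the pads) lies 19 mm behind it (env.pinch_z is the distance from the TCP to the grasp point, in m); z points along the fingers, y is the line along which they close (so a half turn about z gives the same grasp; the last joint's range is limited). The gripper opens to 94 mm and grips with 3 to 60 N. Pads are 16 mm wide; open, the fingers measure 119 mm over their backs; the gripper's body (75 mm by 177 mm) begins 78 mm behind the grasp point.
Start: joints at [-1.168, 0.3, 1.521, -0, 1.321, -0.067], TCP at [0.249, -0.49, 0.205] pointing down, gripper open.
Joint ranges: [-3.03, 3.03], [-0.79, 2.21], [0.23, 2.52], [-1.04, 4.18], [0, 3.07], [-2.55, 2.55]. Speed limits (rad/s): [2.22, 2.22, 2.57, 3.14, 3.14, 3.14].

## Interface

Orientations are given as a unit quaternion [w, x, y, z].
In Python, from bench import env, imaging gives the robot as it stands.
- The arm moves only by the tool send_rows, never from a script. Its argument "increments" is a list of rows, each an object of numbers: "hand": the finger opening in mm, from 0 to 94; "dx", "dy", "dz": the shift along the tool's x, y, z scaled (see below); "wx", "wy", "wz": the turn, a rotation vector about the tool's x, y, z scaled (see below). In form: [{"hand": .., "dx": .., "dy": .., "dz": .., "wx": .., "wy": .., "wz": ..}, ...]. A call has 1 to 20 rows; each row shifts and turns the commanded pose from where the row before left it, along the tool's axes as they then stand; what a row does not reach is not made up. The controller multiplies each number of a shift by 30 mm and each number of a turn by 0.12 rad. A row lasts 1/12 s, in which the tool goes at most 41.7 mm and 7.16 degrees, less where a joint would pass 70% of its speed; a pose out of reach is approached as far as the arm can. A call with a number of a shift or a turn outside -1 to 1 is refused whole. A call with a gripper value outside its range is refused whole. The fingers move at their own pace and stop on an object; "newtons" is the grip in N (left out, the last holds). Time passes only in rows, so rows that do not move let the fingers close. It gives the time, the measured TCP pose, the force, the opening and the grip force at its end, in the units of the state.
- env.read_state(): the state, without advancing time (a new reading comes with each control period).
- imaging.capture(name): name is "scene" or "top" or "wrist"; returns (picture, depth): 420x560x3 uint8, red, green, blue; 420x560 float32, m along the optical axis (not along the pixel's ray), 0 where there is no reading.
- imaging.calibration(name): a dict with "fx", "fy", "cx", "cy" (pixels), "position" and "attitude" of the camera in the world; the wrist camera has in their place "hand_eye" (4x4, takes a point from camera to tool coordinates, whose origin is the TCP and whose axes are the flange's). Camera axes: x right, y down, z forward; pixel columns grow to the right and rows downward; lengths in m; the calibration is good to about 2 mm. A picture is of the moment at which its call begins: read the wrist's pose just before it. calibration takes no time and is no camera call.
- env.close_job(): hands the job in; it is judged then, once.
The state is a dict: "t": time; "qpos": joint angles; "joint_velocities": joint speeds; "joint_efforts": joint torques, N m; "position": TCP position; "eef_rot": TCP orientation; "wrist_force": force on the tool from outside, world axes, zero at the start; "ft_torque": the same for the moment, N m; "gripper_width": opening from 0.0 (shut) to 1.0 (fully open); "grasp_force": force on a finger pad.
Only numpy, scipy, OpenCV 4.12 (cv2) and the standard library are available. Lean on these libraries where they do the work, as an engineer would, in place of code of your own. Each camera call takes 0.05 s, during which the arm holds its last target. There are 200 camera calls.

## Task

One bottle in the rack has its snap cap standing proud on the neck. Stand that bottle upright in the square nest of the capping press and let go of it, then swing the press lever down to its stop so the press drives the cap home, and let the lever come all the way back up. Leave the bottle standing in the nest, push the cap down with nothing but the press, and leave the other bottles and lab ware where they are.

Things in the scene. Friction and masses are not known exactly. Their poses are not given: they have to be found in the camera images.
- bottle: Bottle to cap, 0.15-0.3 kg: white plastic, square body 54 x 54 mm, 62 tall, 42 mm square shoulder up to 68, neck 27 mm across, round blue cap 36 mm across, 24 tall, skirt now 82 to 106 mm above the underside (home: 70 to 94). Origin: centre of underside; z up, x, y square to the sides. Starts upright in any one of the rack's pockets, square to it. Can be carried by the cap.
- cap_top (a point): Centre of the top face of that bottle's cap, 106 mm above its underside while proud.
- bottle_cap (a joint): How far that cap is pushed down, m: 0 = proud as at the start, 0.012 = right down. It is clipped on: it cannot come off, moves only under about 40 N and stays where it is left. A full stroke of the press leaves it at about 0.011.
- rack: Grey plastic rack, fixed, 222 x 74 mm, 55 mm tall, origin under its centre: three square pockets 58 mm wide in a row along its x axis, at x = -70, 0 and +70 mm, floor 5 mm thick. Bottles sink 50 mm into it, so only shoulder, neck and cap stand clear.
- bottle_b: A bottle of the same make in another pocket of the rack, cap already home (94 mm tall). Leave it. Origin: centre of its underside.
- bottle_c: The third bottle, like bottle_b, cap already home. Leave it.
- press: Fixed bench press; origin on the table under the ram axis, x from its open front to the column at the back, y to the lever side. Base 22 mm thick, x -50 to 105, 120 wide. Column x 55 to 100, 40 wide. Head over the nest: z 180 to 250, x -30 to 100, 56 wide. No room for a gripper above a bottle in the nest: hold it low on its body, coming from the front, tilted about 45 degrees.
- nest (a point): Centre of the nest's floor, 22 mm above the table, on the ram axis; axes as the press. Square pocket 62 mm wide, square to the press, in a rim 8 mm high and 7 mm thick on all four sides: lift the bottle over it; it has 4 mm of play each side. With the lever up, the ram's underside (34 mm across) is 131 mm above this floor, 25 mm over a proud cap; a collar above it is 36 mm across.
- press_lever (a joint): Press lever, rad: 0 = up, where its spring returns it; 1.0 = down at its stop. Swings about the press's x axis through point lever_pivot, its grip going down on the +y side, and drives the ram down 36 mm in all. Needs about 3 N at the grip at first and 7 N at the stop, plus about 10 N in the last third while it drives the cap.
- lever_pivot (a point): Pivot of the lever, 210 mm above the table and 40 mm to the press's +y side of the ram axis; axes as the press.
- lever_grip (a point): Middle of the lever's black round cross handle, 22 mm thick, 92 mm long, parallel to the press's x axis, 140 mm from the pivot on the +y side: 0.6 rad above level while up, 0.4 rad below level at the stop. It can be pushed down from above; only the table lies under it.
- beaker: Glass beaker, 72 mm across, 95 mm tall, standing. Leave it. Origin under its centre.
- jar: Amber jar with black lid, 60 mm across, 100 mm tall, standing. Leave it. Origin under its centre.
- dish: White ceramic bowl, 90 mm across, 30 mm tall. Leave it. Origin under its centre.
- timer: Grey timer box, 50 x 75 x 30 mm. Leave it. Origin under its centre.

How it is judged:
By the outcome, as a careful person would: the job done as asked, in the order asked, and still so for the second after the job is handed in, with the robot touching nothing.
It also fails if it takes over 72 s, if anything falls off the work surface, if the arm or the gripper's body presses on something with over 40 N, if the wrist force passes 120 N, or if a joint passes its speed limit or range.

## Working session

There is one attempt and no reset: what is moved stays moved. The work goes in short steps, Python scripts to look and compute and a tool call to move; the robot and the scene stay as the last step left them, time stands still between calls to the robot, and variables do not carry over. Pictures are saved under pics/ and viewed, at most 10 in all, crops included, and the job is handed in when it is done.

Besides the shell and the picture viewer there is one more tool, called as name(argument=value, ...) on one line, values as JSON. send_rows: Moves the arm, as the interface text tells. Shifts and turns lie within -1 to 1; 1 stands for 30 mm of shift or 0.12 rad of turn. Its arguments: {"type":"object","properties":{"increments":{"type":"array"},"newtons":{"type":"number"}},"required":["increments"]}

```bash
mkdir -p pics; ls
python3 - <<'E'
from bench import env, imaging
import cv2,numpy as np
for n in("scene","top"):
    p,d=imaging.capture(n); cv2.imwrite(f"pics/{n}0.png",p[:,:,::-1]); np.save(f"pics/{n}0.npy",d); np.save(f"pics/{n}0c.npy",p)
    print(imaging.calibration(n))
print(imaging.calibration("wrist"),env.pinch_z); print(env.read_state())
E
```

```text
pics
{'fx': 395.12895255425883, 'fy': 395.12895255425883, 'cx': 275.20242046028136, 'cy': 212.46906567434038, 'position': array([ 1.24440246, -0.33478356,  0.85289682]), 'attitude': array([-0.33631117,  0.76154606,  0.51104034, -0.21396298])}
{'fx': 488.36685098809625, 'fy': 488.36685098809625, 'cx': 276.6740349185809, 'cy': 204.94877266649397, 'position': array([ 0.40901605, -0.05137539,  1.4169806 ]), 'attitude': array([ 0.05607681, -0.70275166,  0.70795297, -0.04240395])}
{'fx': 311.2289862833707, 'fy': 311.2289862833707, 'cx': 277.44753432021463, 'cy': 208.69080983625688, 'hand_eye': array([[-4.86986895e-04, -9.71656819e-01, -2.36395408e-01,
         6.83304795e-02],
       [ 9.99999770e-01, -3.61701024e-04, -5.73350884e-04,
        -5.06301097e-04],
       [ 4.71595835e-04, -2.36395633e-01,  9.71656772e-01,
        -1.79148735e-01],
       [ 0.00000000e+00,  0.00000000e+00,  0.00000000e+00,
         1.00000000e+00]])} 0.0188
{'t': 0.1, 'qpos': array([-1.16757369e+00,  3.00392644e-01,  1.52151284e+00, -7.43460711e-06,
        1.32072237e+00, -6.66466976e-02]), 'joint_velocities': array([ 2.05666776e-04, -6.69362225e-04,  2.39364650e-05,  6.06239761e-04,
       -9.50042569e-04, -1.54435907e-03]), 'joint_efforts': array([ 1.39057465e-03, -5.32643580e+01, -3.53282261e+01,  7.09800376e-02,
        2.35068554e-02, -6.60486262e-05]), 'position': array([ 0.24890199, -0.49018828,  0.20495824]), 'eef_rot': array([-5.09685113e-04,  9.72529206e-01,  2.32780315e-01, -9.02456823e-05]), 'wrist_force': array([0.21814652, 0.4601324 , 0.26490273]), 'ft_torque': array([ 0.02300312,  0.01522743, -0.02159531]), 'grasp_force': 0.0, 'gripper_width': 0.9991150195816165}
```

View pics/scene0.png

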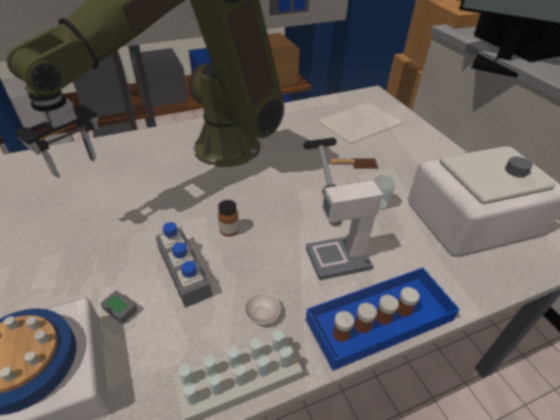

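View pics/top0.png

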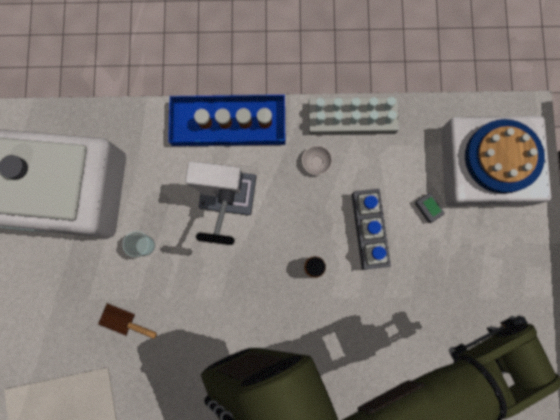

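The scene shows the rack with three blue caps, at (170,230), (180,250) and (189,269). The press is at (345,225), with its open front facing the rack and its lever towards the robot. In the top view, where up is +x and left is +y, the caps are at (370,202), (374,228) and (378,253), the nest is at (245,192) and the lever grip is at (215,239).

```bash
cat > h.py <<'E'
import numpy as np,cv2
from bench import env,imaging
from scipy.spatial.transform import Rotation as R
def rot(q): return R.from_quat(np.r_[q[1:],q[0]])
def cloud(n,d):
    c=imaging.calibration(n); v,u=np.mgrid[:420,:560]
    P=np.stack([(u-c['cx'])/c['fx']*d,(v-c['cy'])/c['fy']*d,d],-1)
    if n=="wrist":
        s=env.read_state(); H=c['hand_eye']; P=P@H[:3,:3].T+H[:3,3]
        return rot(s['eef_rot']).apply(P.reshape(-1,3)).reshape(P.shape)+s['position']
    return rot(c['attitude']).apply(P.reshape(-1,3)).reshape(P.shape)+c['position']
def rect(xy):
    (c,s,a)=cv2.minAreaRect(xy.astype(np.float32)*1000); return np.round(c,1),np.round(s,1),round(a,1)
E
python3 - <<'E'
from h import *
for n in("top","scene"):
    d=np.load(f"pics/{n}0.npy");p=np.load(f"pics/{n}0c.npy").astype(int);P=cloud(n,d);ok=d>0
    print(n,"table z",np.median(P[...,2][ok&(abs(P[...,2])<.02)]))
    blue=ok&(p[...,2]>120)&(p[...,2]>p[...,0]+60)&(P[...,2]>.07)
    k,l,st,_=cv2.connectedComponentsWithStats(blue.astype(np.uint8))
    for i in range(1,k):
        if 20<st[i,4]<1500:
            q=P[l==i]; zt=np.percentile(q[:,2],90); t=q[q[:,2]>zt-.005]
            print("blue",st[i],zt,rect(t[:,:2]))
    def comp(lo,hi,x0,x1,y0,y1,name):
        m=ok&(P[...,2]>lo)&(P[...,2]<hi)&(P[...,0]>x0)&(P[...,0]<x1)&(P[...,1]>y0)&(P[...,1]<y1)
        k,l,st,_=cv2.connectedComponentsWithStats(m.astype(np.uint8))
        for i in range(1,k):
            if st[i,4]>60: print(name,st[i],rect(P[l==i][:,:2]),"z",np.round(np.percentile(P[l==i][:,2],[5,50,95]),3))
    comp(.045,.062,.25,.6,-.4,-.1,"rack")
    comp(.012,.028,.3,.65,-.1,.25,"base")
    comp(.024,.04,.3,.65,0,.25,"rim")
    comp(.235,.26,.3,.65,-.1,.25,"head")
    comp(.26,.33,.2,.65,-.1,.25,"grip")
    comp(.02,.13,.2,.7,-.45,0.0,"others")
E
```

```text
top table z -0.00044075947404320637
blue [365 196  13  12 122] 0.10237470935385555 (array([ 601.3, -282.8]), array([33.1, 30.2]), 88.5)
blue [369 221  13  13 125] 0.10202011586392193 (array([ 532.7, -291.3]), array([33.1, 30.6]), 87.9)
blue [373 246  13  13 125] 0.11362961618884566 (array([ 463.3, -298. ]), array([31.5, 31.1]), 45.7)
rack [355 205  36  65 775] (array([ 513.1, -292.2]), array([180.2,  75.7]), 6.2) z [0.048 0.054 0.059]
base [198 191  23  19 299] (array([621.4, 170.7]), array([65.4, 53.3]), 89.1) z [0.017 0.021 0.026]
base [225 190  29  25 433] (array([619.1,  83.2]), array([73.4, 70.4]), 82.3) z [0.016 0.021 0.027]
rim [233 190  17  16  78] (array([626.6,  77.8]), array([46.2, 44.1]), 89.6) z [0.025 0.029 0.033]
head [185 174  55  16 632] (array([634.2, 129. ]), array([131.2,  35.5]), 88.0) z [0.243 0.249 0.253]
head [217 204   9  18  83] (array([556.6, 105.9]), array([14.2, 43.2]), 82.1) z [0.237 0.248 0.258]
grip [195 218  40  27 446] (array([493.8, 111.9]), array([71.6, 72.3]), 39.0) z [0.269 0.296 0.301]
grip [213 348  53  24 222] (array([224.4,  58.1]), array([  
[... 1322 characters left out ...]
0  95] (array([560.3, 105.7]), array([13.9, 52.8]), 82.6) z [0.236 0.247 0.258]
head [324 181  53  21 387] (array([633.9, 130.2]), array([134.5,  32.2]), 89.7) z [0.242 0.25  0.252]
grip [230  83  49  33 848] (array([224.8,  46.7]), array([ 48.6, 153.3]), 0.3) z [0.263 0.296 0.327]
grip [303 138  34  28 370] (array([498.4, 110. ]), array([72.8, 73. ]), 41.4) z [0.266 0.293 0.301]
others [218 200  22  33 607] (array([ 432.5, -127.2]), array([57.2, 56.4]), 44.7) z [0.027 0.075 0.102]
others [ 156  222   56   81 2325] (array([ 533.8, -288.2]), array([225. ,  74.3]), 6.1) z [0.032 0.066 0.108]
others [122 294  15  23 167] (array([ 600.8, -436. ]), array([27.1, 62.4]), 89.6) z [0.022 0.031 0.034]
```

send_rows(increments=[{"hand": 94,"wz": 0.75},{"wz": 0.75},{"wz": 0.75},{"wz": 0.76},{"dx": 0.78,"dy": -0.56},{"dx": 0.78,"dy": -0.56},{"dx": 0.78,"dy": -0.56},{"dx": 0.78,"dy": -0.56},{"dx": 0.78,"dy": -0.56},{"dx": 0.78,"dy": -0.56},{"dx": 0.78,"dy": -0.56},{"dx": 0.78,"dy": -0.56},{"dx": 0.78,"dy": -0.56},{"dx": 0.78,"dy": -0.56},{}])

```text
$.increments[0]: bad value
```

```bash
cat >> h.py <<'E'
def plan(pos,zdir,xdir):
    "rotation units (about current tool axes), then shift units in the TARGET tool axes"
    s=env.read_state(); z=np.array(zdir,float);z/=np.linalg.norm(z); x=np.array(xdir,float); x-=z*(x@z); x/=np.linalg.norm(x)
    T=R.from_matrix(np.stack([x,np.cross(z,x),z],1)); C=rot(s['eef_rot'])
    print("pos",np.round(s['position'],4),"rot units",np.round((C.inv()*T).as_rotvec()/.12,2),"shift units",np.round(T.inv().apply(np.array(pos)-s['position'])/.03,2),"f",np.round(s['wrist_force'],1),"w",round(s['gripper_width']*94,1),"t",s['t'])
def ang(a): return [np.cos(np.radians(a)),np.sin(np.radians(a)),0]
E
python3 - <<'E'
from h import *
plan([.4643,-.2965,.080],[0,0,-1],ang(6.2))
p,d=imaging.capture("wrist"); P=cloud("wrist",d); p=p.astype(int)
cv2.imwrite("pics/w1.png",p[:,:,::-1].astype(np.uint8))
b=(d>0)&(p[...,2]>100)&(p[...,2]>p[...,0]+50)&(P[...,2]>.107)
print(b.sum(),rect(P[b][:,:2]))
m=(d>0)&(P[...,2]>.045)&(P[...,2]<.062)&(abs(P[...,0]-.5)<.2);print("rack",rect(P[m][:,:2]))
# press yaw from top image: lever grip dark pixels
d=np.load("pics/top0.npy");q=np.load("pics/top0c.npy").astype(int);P=cloud("top",d)
m=(d>0)&(q.max(-1)<60)&(P[...,2]>.265)&(P[...,2]<.32)&(P[...,0]>.35)
X=P[m];c=X.mean(0);e=np.linalg.svd(X-c,full_matrices=False)[2][0];print("grip",m.sum(),c,np.degrees(np.arctan2(e[1],e[0])),rect(X[:,:2]))
for n in("top","scene"):
    P=cloud(n,np.load(f"pics/{n}0.npy"));m=(P[...,2]>.247)&(P[...,2]<.253)&(P[...,0]>.57)&(P[...,0]<.7)&(abs(P[...,1]-.13)<.1)
    print("head",rect(P[m][:,:2]),np.percentile(P[m],[1,99],axis=0).round(3).tolist())
E
```

```text
pos [ 0.2489 -0.4902  0.205 ] rot units [-0.01  0.    3.01] shift units [ 7.84 -5.64  4.17] f [0.2 0.5 0.3] w 93.9 t 0.1
0 (array([0., 0.]), array([0., 0.]), 0.0)
rack (array([0., 0.]), array([0., 0.]), 0.0)
grip 287 [0.49038469 0.11293092 0.29734808] -97.75902232070284 (array([490.8, 113.4]), array([85.8, 19. ]), 81.4)
head (array([649.8, 127.8]), array([128.7,  56.2]), 82.1) [[0.618, 0.065, 0.247], [0.681, 0.19, 0.253]]
head (array([651.7, 128.7]), array([130.1,  56.9]), 82.8) [[0.62, 0.065, 0.247], [0.684, 0.191, 0.253]]
```

send_rows(increments=[{"hand": 94,"dx": 0,"dy": 0,"dz": 0,"wx": 0,"wy": 0,"wz": 0.75},{"hand": 94,"dx": 0,"dy": 0,"dz": 0,"wx": 0,"wy": 0,"wz": 0.75},{"hand": 94,"dx": 0,"dy": 0,"dz": 0,"wx": 0,"wy": 0,"wz": 0.75},{"hand": 94,"dx": 0,"dy": 0,"dz": 0,"wx": 0,"wy": 0,"wz": 0.76},{"hand": 94,"dx": 0.78,"dy": -0.56,"dz": 0,"wx": 0,"wy": 0,"wz": 0},{"hand": 94,"dx": 0.78,"dy": -0.56,"dz": 0,"wx": 0,"wy": 0,"wz": 0},{"hand": 94,"dx": 0.78,"dy": -0.56,"dz": 0,"wx": 0,"wy": 0,"wz": 0},{"hand": 94,"dx": 0.78,"dy": -0.56,"dz": 0,"wx": 0,"wy": 0,"wz": 0},{"hand": 94,"dx": 0.78,"dy": -0.56,"dz": 0,"wx": 0,"wy": 0,"wz": 0},{"hand": 94,"dx": 0.78,"dy": -0.56,"dz": 0,"wx": 0,"wy": 0,"wz": 0},{"hand": 94,"dx": 0.78,"dy": -0.56,"dz": 0,"wx": 0,"wy": 0,"wz": 0},{"hand": 94,"dx": 0.78,"dy": -0.56,"dz": 0,"wx": 0,"wy": 0,"wz": 0},{"hand": 94,"dx": 0.78,"dy": -0.56,"dz": 0,"wx": 0,"wy": 0,"wz": 0},{"hand": 94,"dx": 0.78,"dy": -0.56,"dz": 0,"wx": 0,"wy": 0,"wz": 0},{"hand": 94,"dx": 0,"dy": 0,"dz": 0,"wx": 0,"wy": 0,"wz": 0},{"hand": 94,"dx": 0,"dy": 0,"dz": 0,"wx": 0,"wy": 0,"wz": 0}])

```text
t: 1.48
position: [0.464, -0.2972, 0.2051]
eef_rot: [-0.0, 0.998, 0.055, -0.0]
wrist_force: [-0.2, -0.1, -0.5]
gripper_width: 1.002
grasp_force: 0.0
```

Run:
```python
from h import *
plan([.4643,-.2965,.080],[0,0,-1],ang(6.2))
p,d=imaging.capture("wrist"); P=cloud("wrist",d); p=p.astype(int)
cv2.imwrite("pics/w1.png",p[:,:,::-1].astype(np.uint8))
b=(d>0)&(p[...,2]>100)&(p[...,2]>p[...,0]+50)&(P[...,2]>.106)
print(b.sum(),rect(P[b][:,:2]))
m=(d>0)&(P[...,2]>.045)&(P[...,2]<.062)&(abs(P[...,0]-.5)<.2);print("rack",rect(P[m][:,:2]))
```

```text
pos [ 0.464  -0.2972  0.2051] rot units [-0.    0.    0.02] shift units [ 0.01 -0.02  4.17] f [-0.2 -0.1 -0.5] w 94.2 t 1.4833
1199 (array([ 463.3, -297.3]), array([35.5, 37.2]), 89.0)
rack (array([ 554.6, -319.7]), array([226.2, 462.2]), 36.0)
```

send_rows(increments=[{"hand": 94,"dx": 0,"dy": 0,"dz": 0.9,"wx": 0,"wy": 0,"wz": 0},{"hand": 94,"dx": 0,"dy": 0,"dz": 0.9,"wx": 0,"wy": 0,"wz": 0},{"hand": 94,"dx": 0,"dy": 0,"dz": 0.9,"wx": 0,"wy": 0,"wz": 0},{"hand": 94,"dx": 0,"dy": 0,"dz": 0.9,"wx": 0,"wy": 0,"wz": 0},{"hand": 94,"dx": 0,"dy": 0,"dz": 0.5,"wx": 0,"wy": 0,"wz": 0},{"hand": 94,"dx": 0,"dy": 0,"dz": 0,"wx": 0,"wy": 0,"wz": 0},{"hand": 20,"dx": 0,"dy": 0,"dz": 0,"wx": 0,"wy": 0,"wz": 0},{"hand": 20,"dx": 0,"dy": 0,"dz": 0,"wx": 0,"wy": 0,"wz": 0},{"hand": 20,"dx": 0,"dy": 0,"dz": 0,"wx": 0,"wy": 0,"wz": 0},{"hand": 20,"dx": 0,"dy": 0,"dz": 0,"wx": 0,"wy": 0,"wz": 0},{"hand": 20,"dx": 0,"dy": 0,"dz": 0,"wx": 0,"wy": 0,"wz": 0},{"hand": 20,"dx": 0,"dy": 0,"dz": 0,"wx": 0,"wy": 0,"wz": 0},{"hand": 20,"dx": 0,"dy": 0,"dz": 0,"wx": 0,"wy": 0,"wz": 0},{"hand": 20,"dx": 0,"dy": 0,"dz": 0,"wx": 0,"wy": 0,"wz": 0},{"hand": 20,"dx": 0,"dy": 0,"dz": 0,"wx": 0,"wy": 0,"wz": 0},{"hand": 20,"dx": 0,"dy": 0,"dz": 0,"wx": 0,"wy": 0,"wz": 0}], newtons=30)

```text
t: 2.87
position: [0.4634, -0.298, 0.0824]
eef_rot: [-0.0, 0.999, 0.054, -0.0]
wrist_force: [-0.2, 0.5, 0.7]
gripper_width: 0.378
grasp_force: 30.0
```

send_rows(increments=[{"hand": 20,"dx": 0,"dy": 0,"dz": -0.5,"wx": 0,"wy": 0,"wz": 0},{"hand": 20,"dx": 0,"dy": 0,"dz": -0.7,"wx": 0,"wy": 0,"wz": 0},{"hand": 20,"dx": 0,"dy": 0,"dz": -0.7,"wx": 0,"wy": 0,"wz": 0},{"hand": 20,"dx": 0,"dy": 0,"dz": -0.7,"wx": 0,"wy": 0,"wz": 0},{"hand": 20,"dx": 0,"dy": 0,"dz": -0.7,"wx": 0,"wy": 0,"wz": 0},{"hand": 20,"dx": 0,"dy": 0,"dz": -0.7,"wx": 0,"wy": 0,"wz": 0},{"hand": 20,"dx": 0,"dy": 0,"dz": 0,"wx": 0,"wy": 0,"wz": 0.5},{"hand": 20,"dx": 0,"dy": 0,"dz": 0,"wx": 0,"wy": 0,"wz": 0.5},{"hand": 20,"dx": 0,"dy": 0,"dz": 0,"wx": 0,"wy": 0,"wz": 0.5},{"hand": 20,"dx": 0,"dy": 0,"dz": 0,"wx": 0,"wy": 0,"wz": 0.52},{"hand": 20,"dx": 0.34,"dy": -0.85,"dz": 0,"wx": 0,"wy": 0,"wz": 0},{"hand": 20,"dx": 0.34,"dy": -0.85,"dz": 0,"wx": 0,"wy": 0,"wz": 0},{"hand": 20,"dx": 0.34,"dy": -0.85,"dz": 0,"wx": 0,"wy": 0,"wz": 0},{"hand": 20,"dx": 0.34,"dy": -0.85,"dz": 0,"wx": 0,"wy": 0,"wz": 0},{"hand": 20,"dx": 0.34,"dy": -0.85,"dz": 0,"wx": 0,"wy": 0,"wz": 0},{"hand": 20,"dx": 0.34,"dy": -0.85,"dz": 0,"wx": 0,"wy": 0,"wz": 0},{"hand": 20,"dx": 0.34,"dy": -0.85,"dz": 0,"wx": 0,"wy": 0,"wz": 0},{"hand": 20,"dx": 0.34,"dy": -0.85,"dz": 0,"wx": 0,"wy": 0,"wz": 0},{"hand": 20,"dx": 0.34,"dy": -0.85,"dz": 0,"wx": 0,"wy": 0,"wz": 0},{"hand": 20,"dx": 0.34,"dy": -0.85,"dz": 0,"wx": 0,"wy": 0,"wz": 0}])

```text
t: 4.53
position: [0.5988, -0.0576, 0.2021]
eef_rot: [-0.0, 0.998, -0.067, -0.0]
wrist_force: [-0.1, 0.1, -1.3]
gripper_width: 0.376
grasp_force: 30.0
```

Run:
```python
from h import *
plan([.60,-.06,.079],[0,0,-1],ang(-7.7))
p,d=imaging.capture("scene"); P=cloud("scene",d)
cv2.imwrite("pics/s1.png",cv2.resize(p[120:340,120:420,::-1],None,fx=2.5,fy=2.5))
```

```text
pos [ 0.5988 -0.0576  0.2021] rot units [-0.    0.01  0.01] shift units [0.05 0.07 4.1 ] f [-0.1  0.1 -1.3] w 35.3 t 4.5333
```

View pics/s1.png

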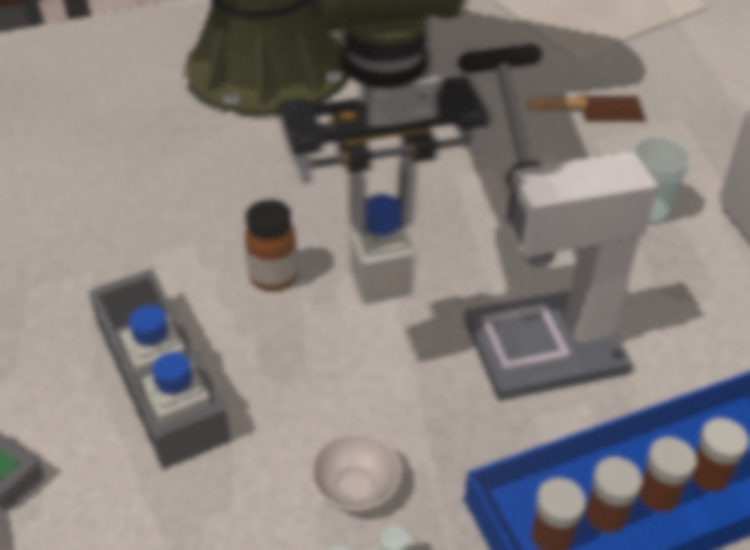

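The bottle hangs upright from the gripper at crop pixel (380,250). The table below it is free, and the other two bottles are still in the rack. Next I'll lower it.

send_rows(increments=[{"hand": 20,"dx": 0,"dy": 0,"dz": 0.7,"wx": 0,"wy": 0,"wz": 0},{"hand": 20,"dx": 0,"dy": 0,"dz": 0.7,"wx": 0,"wy": 0,"wz": 0},{"hand": 20,"dx": 0,"dy": 0,"dz": 0.7,"wx": 0,"wy": 0,"wz": 0},{"hand": 20,"dx": 0,"dy": 0,"dz": 0.7,"wx": 0,"wy": 0,"wz": 0},{"hand": 20,"dx": 0,"dy": 0,"dz": 0.7,"wx": 0,"wy": 0,"wz": 0},{"hand": 20,"dx": 0,"dy": 0,"dz": 0.4,"wx": 0,"wy": 0,"wz": 0},{"hand": 20,"dx": 0,"dy": 0,"dz": 0.15,"wx": 0,"wy": 0,"wz": 0},{"hand": 20,"dx": 0,"dy": 0,"dz": 0,"wx": 0,"wy": 0,"wz": 0},{"hand": 20,"dx": 0,"dy": 0,"dz": 0,"wx": 0,"wy": 0,"wz": 0}])

```text
t: 5.33
position: [0.5989, -0.059, 0.0818]
eef_rot: [0.0, 0.998, -0.067, 0.0]
wrist_force: [-0.4, -0.6, -1.7]
gripper_width: 0.377
grasp_force: 30.0
```

send_rows(increments=[{"hand": 20,"dx": 0,"dy": 0,"dz": 0.05,"wx": 0,"wy": 0,"wz": 0},{"hand": 20,"dx": 0,"dy": 0,"dz": 0.05,"wx": 0,"wy": 0,"wz": 0},{"hand": 20,"dx": 0,"dy": 0,"dz": 0,"wx": 0,"wy": 0,"wz": 0}])

```text
t: 5.58
position: [0.5987, -0.059, 0.0784]
eef_rot: [0.0, 0.998, -0.067, 0.0]
wrist_force: [0.6, 0.2, -1.8]
gripper_width: 0.377
grasp_force: 30.0
```

send_rows(increments=[{"hand": 20,"dx": 0,"dy": 0,"dz": 0.03,"wx": 0,"wy": 0,"wz": 0},{"hand": 20,"dx": 0,"dy": 0,"dz": 0.02,"wx": 0,"wy": 0,"wz": 0},{"hand": 20,"dx": 0,"dy": 0,"dz": 0,"wx": 0,"wy": 0,"wz": 0}])

```text
t: 5.83
position: [0.599, -0.0588, 0.0774]
eef_rot: [-0.0, 0.998, -0.067, 0.001]
wrist_force: [-1.2, 1.1, 4.8]
gripper_width: 0.378
grasp_force: 30.0
```

send_rows(increments=[{"hand": 94,"dx": 0,"dy": 0,"dz": 0,"wx": 0,"wy": 0,"wz": 0},{"hand": 94,"dx": 0,"dy": 0,"dz": 0,"wx": 0,"wy": 0,"wz": 0},{"hand": 94,"dx": 0,"dy": 0,"dz": 0,"wx": 0,"wy": 0,"wz": 0},{"hand": 94,"dx": 0,"dy": 0,"dz": 0,"wx": 0,"wy": 0,"wz": 0},{"hand": 94,"dx": 0,"dy": 0,"dz": 0,"wx": 0,"wy": 0,"wz": 0},{"hand": 94,"dx": 0,"dy": 0,"dz": 0,"wx": 0,"wy": 0,"wz": 0},{"hand": 94,"dx": 0,"dy": 0,"dz": -0.5,"wx": 0,"wy": 0,"wz": 0},{"hand": 94,"dx": 0,"dy": 0,"dz": -0.9,"wx": 0,"wy": 0,"wz": 0},{"hand": 94,"dx": 0,"dy": 0,"dz": -0.9,"wx": 0,"wy": 0,"wz": 0},{"hand": 94,"dx": 0,"dy": 0,"dz": -0.9,"wx": 0,"wy": 0,"wz": 0},{"hand": 94,"dx": 0,"dy": 0,"dz": -0.9,"wx": 0,"wy": 0,"wz": 0},{"hand": 94,"dx": 0,"dy": 0,"dz": -0.4,"wx": 0,"wy": 0,"wz": 0}])

```text
t: 6.83
position: [0.5993, -0.0591, 0.2152]
eef_rot: [0.0, 0.998, -0.067, 0.002]
wrist_force: [0.0, 0.3, 0.6]
gripper_width: 0.999
grasp_force: 0.0
```

send_rows(increments=[{"hand": 94,"dx": 0,"dy": 0,"dz": 0,"wx": 0,"wy": 0,"wz": -0.9},{"hand": 94,"dx": 0,"dy": 0,"dz": 0,"wx": 0,"wy": 0,"wz": -0.9},{"hand": 94,"dx": 0,"dy": 0,"dz": 0,"wx": 0,"wy": 0,"wz": -0.9},{"hand": 94,"dx": 0,"dy": 0,"dz": 0,"wx": 0,"wy": 0,"wz": -0.9},{"hand": 94,"dx": 0,"dy": 0,"dz": 0,"wx": 0,"wy": 0,"wz": -0.9},{"hand": 94,"dx": 0,"dy": 0,"dz": 0,"wx": 0,"wy": 0,"wz": -0.9},{"hand": 94,"dx": 0,"dy": 0,"dz": 0,"wx": 0,"wy": 0,"wz": -0.9},{"hand": 94,"dx": 0,"dy": 0,"dz": 0,"wx": 0,"wy": 0,"wz": -0.9},{"hand": 94,"dx": 0,"dy": 0,"dz": 0,"wx": 0,"wy": 0,"wz": -0.9},{"hand": 94,"dx": 0,"dy": 0,"dz": 0,"wx": 0,"wy": 0,"wz": -0.9},{"hand": 94,"dx": 0,"dy": 0,"dz": 0,"wx": 0,"wy": 0,"wz": -0.9},{"hand": 94,"dx": 0,"dy": 0,"dz": 0,"wx": 0,"wy": 0,"wz": -0.9},{"hand": 94,"dx": 0,"dy": 0,"dz": 0,"wx": 0,"wy": 0,"wz": -0.9},{"hand": 94,"dx": 0,"dy": 0,"dz": 0,"wx": 0,"wy": 0,"wz": -0.9},{"hand": 94,"dx": 0,"dy": 0,"dz": 0,"wx": 0,"wy": 0,"wz": -0.5},{"hand": 94,"dx": 0,"dy": 0,"dz": 0,"wx": 0,"wy": 0,"wz": 0}])

```text
t: 8.17
position: [0.5983, -0.0589, 0.2106]
eef_rot: [-0.0, 0.751, 0.66, -0.0]
wrist_force: [-0.8, -0.5, 0.4]
gripper_width: 1.0
grasp_force: 0.0
```

Run:
```python
from h import *
b=np.array([.599,-.0588,.040]); z=np.array(ang(82.3))-[0,0,1]; z/=2**.5
plan(b+z*(.0188-.11),z,[0,0,1]); print(env.read_state()['qpos'])
p,d=imaging.capture("wrist"); P=cloud("wrist",d); p=p.astype(int)
cv2.imwrite("pics/w2.png",p[:,:,::-1].astype(np.uint8))
m=(d>0)&(p[...,2]>100)&(p[...,2]>p[...,0]+50)&(P[...,2]>.09);print("cap",rect(P[m][:,:2]),P[m][:,2].max())
m=(d>0)&(P[...,2]>.05)&(P[...,2]<.071)&(abs(P[...,:2]-[.599,-.059]).max(-1)<.05);print("bottle",rect(P[m][:,:2]))
```

```text
pos [ 0.5983 -0.0589  0.2106] rot units [-0.02  6.54  0.03] shift units [-4.02  0.02  0.99] f [-0.8 -0.5  0.4] w 94.0 t 8.1667
[-1.59035817e-01  4.11962298e-01  1.35814936e+00 -1.99684857e-05
  1.37251807e+00 -2.93205313e-02]
cap (array([599.1, -57.5]), array([36.9, 35.3]), 73.1) 0.10824974418544632
bottle (array([599.2, -56.9]), array([53.3, 54. ]), 82.9)
```

send_rows(increments=[{"hand": 94,"dx": 0,"dy": 0,"dz": 0,"wx": 0,"wy": 0.8,"wz": 0},{"hand": 94,"dx": 0,"dy": 0,"dz": 0,"wx": 0,"wy": 0.8,"wz": 0},{"hand": 94,"dx": 0,"dy": 0,"dz": 0,"wx": 0,"wy": 0.8,"wz": 0},{"hand": 94,"dx": 0,"dy": 0,"dz": 0,"wx": 0,"wy": 0.8,"wz": 0},{"hand": 94,"dx": 0,"dy": 0,"dz": 0,"wx": 0,"wy": 0.8,"wz": 0},{"hand": 94,"dx": 0,"dy": 0,"dz": 0,"wx": 0,"wy": 0.8,"wz": 0},{"hand": 94,"dx": 0,"dy": 0,"dz": 0,"wx": 0,"wy": 0.8,"wz": 0},{"hand": 94,"dx": 0,"dy": 0,"dz": 0,"wx": 0,"wy": 0.94,"wz": 0},{"hand": 94,"dx": 0,"dy": 0,"dz": 0,"wx": 0,"wy": 0,"wz": 0},{"hand": 94,"dx": 0,"dy": 0,"dz": 0,"wx": 0,"wy": 0,"wz": 0}])

```text
t: 9.05
position: [0.5983, -0.0597, 0.2101]
eef_rot: [-0.252, 0.697, 0.607, 0.286]
wrist_force: [0.2, -0.5, 0.7]
gripper_width: 1.001
grasp_force: 0.0
```

Run:
```python
from h import *
b=np.array([.599,-.0572,.040]); z=np.array(ang(82.5))-[0,0,1]; z/=2**.5
plan(b+z*(.0188-.11),z,[0,0,1]); print(env.read_state()['qpos'])
p,d=imaging.capture("wrist"); P=cloud("wrist",d)
cv2.imwrite("pics/w3.png",p[:,:,::-1]); np.save("pics/w3.npy",P)
X=P[d>0]
for lo,hi in((.018,.0245),(.026,.034)):
    m=(X[:,2]>lo)&(X[:,2]<hi)&(X[:,1]>0.02)&(X[:,1]<.25)&(abs(X[:,0]-.65)<.09);print(lo,m.sum(),rect(X[m][:,:2]))
```

```text
pos [ 0.5983 -0.0597  0.2101] rot units [ 0.01  0.02 -0.05] shift units [-3.95  0.01  1.03] f [ 0.2 -0.5  0.7] w 94.1 t 9.05
[-0.46848323  0.52997553  1.3746562   0.72881391  1.55872303 -0.46417409]
0.018 5482 (array([649.7, 122. ]), array([156.1, 120.1]), 82.3)
0.026 1250 (array([649.8, 123.9]), array([136.8, 101.1]), 82.3)
```

View pics/w3.png

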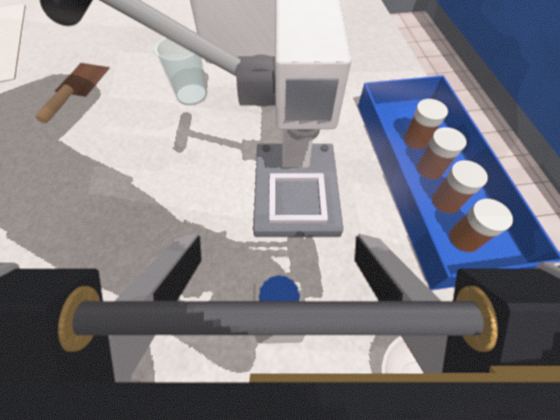

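The tilted view shows the nest rim around (298,197), clear under the press head. The capped bottle is at (280,295), between the open fingers.

send_rows(increments=[{"hand": 94,"dx": -0.8,"dy": 0,"dz": 0.2,"wx": 0,"wy": 0,"wz": 0},{"hand": 94,"dx": -0.8,"dy": 0,"dz": 0.2,"wx": 0,"wy": 0,"wz": 0},{"hand": 94,"dx": -0.8,"dy": 0,"dz": 0.2,"wx": 0,"wy": 0,"wz": 0},{"hand": 94,"dx": -0.8,"dy": 0,"dz": 0.2,"wx": 0,"wy": 0,"wz": 0},{"hand": 94,"dx": -0.75,"dy": 0,"dz": 0.2,"wx": 0,"wy": 0,"wz": 0},{"hand": 94,"dx": 0,"dy": 0,"dz": 0,"wx": 0,"wy": 0,"wz": 0},{"hand": 94,"dx": 0,"dy": 0,"dz": 0,"wx": 0,"wy": 0,"wz": 0}])

```text
t: 9.68
position: [0.5905, -0.1204, 0.1069]
eef_rot: [-0.252, 0.695, 0.609, 0.287]
wrist_force: [0.9, -0.3, 0.0]
gripper_width: 1.001
grasp_force: 0.0
```

Run:
```python
from h import *
b=np.array([.599,-.0572,.040]); z=np.array(ang(82.5))-[0,0,1]; z/=2**.5
plan(b+z*.0188,z,[0,0,1])
P=np.load("pics/w3.npy");p=cv2.imread("pics/w3.png").astype(int)
m=(p.min(-1)>150)&(P[...,2]>.022)&(P[...,2]<.036)&(abs(P[...,0]-.646)<.06)&(abs(P[...,1]-.094)<.06)
print(m.sum(),rect(P[m][:,:2]))
```

```text
pos [ 0.5905 -0.1204  0.1069] rot units [ 0.    0.02 -0.01] shift units [-0.07  0.01  3.71] f [ 0.9 -0.3  0. ] w 94.1 t 9.6833
1747 (array([647.6,  95.6]), array([108.4, 116.2]), 88.2)
```

send_rows(increments=[{"hand": 94,"dx": -0.02,"dy": 0,"dz": 0.6,"wx": 0,"wy": 0,"wz": 0},{"hand": 94,"dx": -0.02,"dy": 0,"dz": 0.6,"wx": 0,"wy": 0,"wz": 0},{"hand": 94,"dx": -0.02,"dy": 0,"dz": 0.6,"wx": 0,"wy": 0,"wz": 0},{"hand": 94,"dx": -0.01,"dy": 0,"dz": 0.6,"wx": 0,"wy": 0,"wz": 0},{"hand": 94,"dx": 0,"dy": 0,"dz": 0.6,"wx": 0,"wy": 0,"wz": 0},{"hand": 94,"dx": 0,"dy": 0,"dz": 0.5,"wx": 0,"wy": 0,"wz": 0},{"hand": 94,"dx": 0,"dy": 0,"dz": 0.2,"wx": 0,"wy": 0,"wz": 0},{"hand": 94,"dx": 0,"dy": 0,"dz": 0,"wx": 0,"wy": 0,"wz": 0},{"hand": 40,"dx": 0,"dy": 0,"dz": 0,"wx": 0,"wy": 0,"wz": 0},{"hand": 40,"dx": 0,"dy": 0,"dz": 0,"wx": 0,"wy": 0,"wz": 0},{"hand": 40,"dx": 0,"dy": 0,"dz": 0,"wx": 0,"wy": 0,"wz": 0},{"hand": 40,"dx": 0,"dy": 0,"dz": 0,"wx": 0,"wy": 0,"wz": 0},{"hand": 40,"dx": 0,"dy": 0,"dz": 0,"wx": 0,"wy": 0,"wz": 0},{"hand": 40,"dx": 0,"dy": 0,"dz": 0,"wx": 0,"wy": 0,"wz": 0},{"hand": 40,"dx": 0,"dy": 0,"dz": 0,"wx": 0,"wy": 0,"wz": 0},{"hand": 40,"dx": 0,"dy": 0,"dz": 0,"wx": 0,"wy": 0,"wz": 0}], newtons=35)

```text
t: 11.02
position: [0.6005, -0.045, 0.0266]
eef_rot: [-0.252, 0.695, 0.609, 0.288]
wrist_force: [-0.6, -1.8, 0.3]
gripper_width: 0.569
grasp_force: 35.0
```

Run:
```python
from h import *
# bottle centre -> nest: same offset TCP-bottle
s=env.read_state(); z=np.array(ang(82.3))-[0,0,1]; z/=2**.5
d=np.array([.646,.0942])-[.599,-.0572]
plan(s['position']+[0,0,.045],z,[0,0,1]); plan(np.r_[s['position'][:2]+d,s['position'][2]+.045],z,[0,0,1])
```

```text
pos [ 0.6005 -0.045   0.0266] rot units [-0.01  0.01  0.01] shift units [ 1.06  0.   -1.06] f [-0.6 -1.8  0.3] w 53.5 t 11.0167
pos [ 0.6005 -0.045   0.0266] rot units [-0.01  0.01  0.01] shift units [4.75 0.88 2.62] f [-0.6 -1.8  0.3] w 53.5 t 11.0167
```

send_rows(increments=[{"hand": 40,"dx": 0.15,"dy": 0,"dz": -0.15,"wx": 0,"wy": 0,"wz": 0},{"hand": 40,"dx": 0.25,"dy": 0,"dz": -0.25,"wx": 0,"wy": 0,"wz": 0},{"hand": 40,"dx": 0.25,"dy": 0,"dz": -0.25,"wx": 0,"wy": 0,"wz": 0},{"hand": 40,"dx": 0.25,"dy": 0,"dz": -0.25,"wx": 0,"wy": 0,"wz": 0},{"hand": 40,"dx": 0,"dy": 0,"dz": 0,"wx": 0,"wy": 0,"wz": 0},{"hand": 40,"dx": 0,"dy": 0,"dz": 0,"wx": 0,"wy": 0,"wz": 0}])

```text
t: 11.52
position: [0.6007, -0.0448, 0.0656]
eef_rot: [-0.251, 0.695, 0.609, 0.288]
wrist_force: [-0.2, 0.1, -1.8]
gripper_width: 0.572
grasp_force: 35.0
```

Run:
```python
from h import *
z=np.array(ang(82.3))-[0,0,1]; z/=2**.5
s=env.read_state();d=np.array([.047,.1514,0]); plan(np.r_[s['position'][:2]+d[:2],.0266+.038],z,[0,0,1])
for n in("wrist","top"):
    p,d=imaging.capture(n); P=cloud(n,d);q=p.astype(int)
    m=(d>0)&(q[...,2]>90)&(q[...,2]>q[...,0]+45)&(P[...,2]>.115)&(P[...,0]>.5)&(P[...,1]>-.15)&(P[...,1]<.1)
    print(n,m.sum(),rect(P[m][:,:2]) if m.sum() else 0,np.percentile(P[m][:,2],[5,50,95]) if m.sum() else 0)
p,d=imaging.capture("scene");cv2.imwrite("pics/s2.png",cv2.resize(p[140:300,200:400,::-1],None,fx=3.5,fy=3.5))
```

```text
pos [ 0.6007 -0.0448  0.0656] rot units [-0.    0.01  0.02] shift units [3.66 0.88 3.71] f [-0.2  0.1 -1.8] w 53.7 t 11.5167
wrist 7998 (array([598.4, -58.1]), array([36.8, 36.5]), 47.8) [0.12754138 0.14402721 0.14503163]
top 153 (array([597.8, -58.5]), array([34.5, 34.7]), 1.2) [0.13476302 0.14301286 0.14707437]
```

View pics/s2.png

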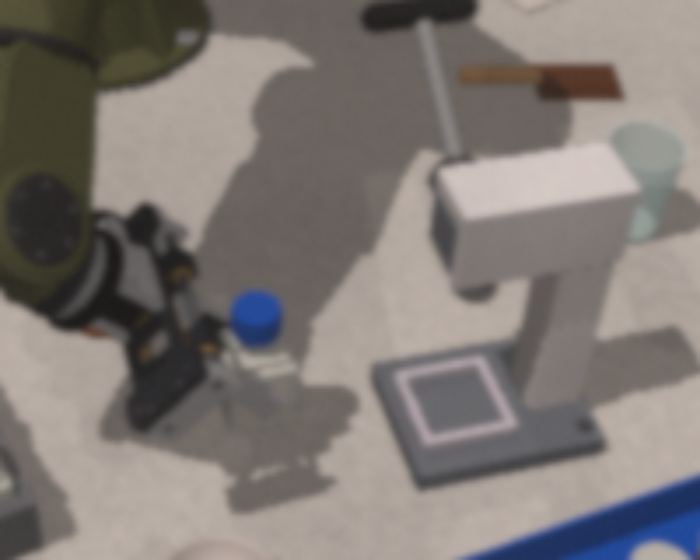

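The bottle is held upright with its cap top at z = 0.1445. That leaves room under the ram at 0.153, and the bottle's underside clears the rim.

send_rows(increments=[{"hand": 40,"dx": 0.2,"dy": 0.2,"dz": 0.2,"wx": 0,"wy": 0,"wz": 0},{"hand": 40,"dx": 0.3,"dy": 0.2,"dz": 0.3,"wx": 0,"wy": 0,"wz": 0},{"hand": 40,"dx": 0.4,"dy": 0.2,"dz": 0.4,"wx": 0,"wy": 0,"wz": 0},{"hand": 40,"dx": 0.4,"dy": 0.15,"dz": 0.4,"wx": 0,"wy": 0,"wz": 0},{"hand": 40,"dx": 0.4,"dy": 0.14,"dz": 0.4,"wx": 0,"wy": 0,"wz": 0},{"hand": 40,"dx": 0.4,"dy": 0,"dz": 0.4,"wx": 0,"wy": 0,"wz": 0},{"hand": 40,"dx": 0.4,"dy": 0,"dz": 0.4,"wx": 0,"wy": 0,"wz": 0},{"hand": 40,"dx": 0.4,"dy": 0,"dz": 0.4,"wx": 0,"wy": 0,"wz": 0},{"hand": 40,"dx": 0.3,"dy": 0,"dz": 0.3,"wx": 0,"wy": 0,"wz": 0},{"hand": 40,"dx": 0.3,"dy": 0,"dz": 0.3,"wx": 0,"wy": 0,"wz": 0},{"hand": 40,"dx": 0.2,"dy": 0,"dz": 0.2,"wx": 0,"wy": 0,"wz": 0},{"hand": 40,"dx": 0,"dy": 0,"dz": 0,"wx": 0,"wy": 0,"wz": 0},{"hand": 40,"dx": 0,"dy": 0,"dz": 0,"wx": 0,"wy": 0,"wz": 0}])

```text
t: 12.75
position: [0.6476, 0.1076, 0.0645]
eef_rot: [-0.252, 0.695, 0.609, 0.288]
wrist_force: [0.3, 0.3, -1.0]
gripper_width: 0.57
grasp_force: 35.0
```

Run:
```python
from h import *
z=np.array(ang(82.3))-[0,0,1]; z/=2**.5
plan([.6007+.0475,-.0448+.1519,.0656],z,[0,0,1])
p,d=imaging.capture("wrist");cv2.imwrite("pics/w4.png",p[:,:,::-1]);P=cloud("wrist",d);q=p.astype(int)
m=(d>0)&(q[...,2]>80)&(q[...,2]>q[...,0]+40)&(P[...,2]>.12)&(P[...,2]<.155)&(abs(P[...,1]-.09)<.05)
print("cap",m.sum(),rect(P[m][:,:2]),np.percentile(P[m][:,2],[5,95]))
m=(d>0)&(P[...,2]>.017)&(P[...,2]<.025)&(abs(P[...,0]-.65)<.1)&(abs(P[...,1]-.1)<.12)
print("base",m.sum(),rect(P[m][:,:2]))
```

```text
pos [0.6476 0.1076 0.0645] rot units [-0.01  0.01  0.01] shift units [ 0.02  0.02 -0.04] f [ 0.3  0.3 -1. ] w 53.6 t 12.75
cap 3126 (array([671.4,  72.1]), array([18.3, 99.7]), 66.3) [0.12365795 0.14444953]
base 5525 (array([646.8, 102.7]), array([118.3, 119.9]), 82.4)
```

View pics/w4.png

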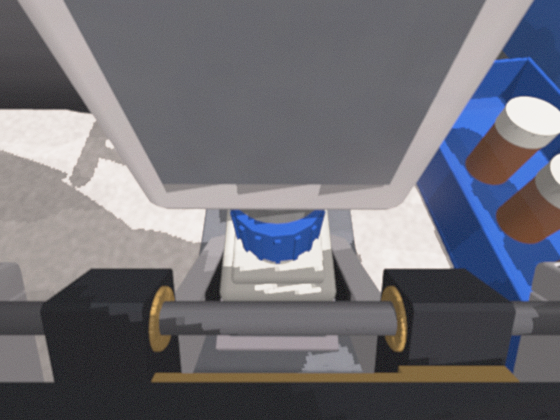

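The bottle is under the ram, with its cap at (280,235), centred between the head's edges at (165) and (400). Next I'll lower it.

send_rows(increments=[{"hand": 40,"dx": -0.08,"dy": 0.02,"dz": 0.06,"wx": 0,"wy": 0,"wz": 0},{"hand": 40,"dx": -0.09,"dy": 0,"dz": 0.09,"wx": 0,"wy": 0,"wz": 0},{"hand": 40,"dx": -0.09,"dy": 0,"dz": 0.09,"wx": 0,"wy": 0,"wz": 0},{"hand": 40,"dx": -0.06,"dy": 0,"dz": 0.06,"wx": 0,"wy": 0,"wz": 0},{"hand": 40,"dx": 0,"dy": 0,"dz": 0,"wx": 0,"wy": 0,"wz": 0},{"hand": 40,"dx": 0,"dy": 0,"dz": 0,"wx": 0,"wy": 0,"wz": 0}])

```text
t: 13.3
position: [0.6481, 0.1068, 0.0511]
eef_rot: [-0.252, 0.695, 0.609, 0.288]
wrist_force: [1.0, -0.9, -1.0]
gripper_width: 0.571
grasp_force: 35.0
```

send_rows(increments=[{"hand": 40,"dx": -0.03,"dy": 0,"dz": 0.03,"wx": 0,"wy": 0,"wz": 0},{"hand": 40,"dx": -0.02,"dy": 0,"dz": 0.02,"wx": 0,"wy": 0,"wz": 0},{"hand": 40,"dx": 0,"dy": 0,"dz": 0,"wx": 0,"wy": 0,"wz": 0},{"hand": 40,"dx": 0,"dy": 0,"dz": 0,"wx": 0,"wy": 0,"wz": 0}])

```text
t: 13.63
position: [0.6481, 0.1069, 0.0493]
eef_rot: [-0.252, 0.695, 0.609, 0.288]
wrist_force: [0.4, 0.7, -1.9]
gripper_width: 0.575
grasp_force: 35.0
```

send_rows(increments=[{"hand": 40,"dx": -0.02,"dy": 0,"dz": 0.02,"wx": 0,"wy": 0,"wz": 0},{"hand": 40,"dx": -0.02,"dy": 0,"dz": 0.02,"wx": 0,"wy": 0,"wz": 0},{"hand": 40,"dx": 0,"dy": 0,"dz": 0,"wx": 0,"wy": 0,"wz": 0},{"hand": 40,"dx": 0,"dy": 0,"dz": 0,"wx": 0,"wy": 0,"wz": 0}])

```text
t: 13.97
position: [0.6483, 0.1069, 0.0486]
eef_rot: [-0.252, 0.695, 0.609, 0.288]
wrist_force: [-4.1, -1.7, 5.9]
gripper_width: 0.574
grasp_force: 35.0
```

send_rows(increments=[{"hand": 94,"dx": 0,"dy": 0,"dz": 0,"wx": 0,"wy": 0,"wz": 0},{"hand": 94,"dx": 0,"dy": 0,"dz": 0,"wx": 0,"wy": 0,"wz": 0},{"hand": 94,"dx": 0,"dy": 0,"dz": 0,"wx": 0,"wy": 0,"wz": 0},{"hand": 94,"dx": 0,"dy": 0,"dz": 0,"wx": 0,"wy": 0,"wz": 0},{"hand": 94,"dx": 0,"dy": 0,"dz": 0,"wx": 0,"wy": 0,"wz": 0},{"hand": 94,"dx": 0,"dy": 0,"dz": 0,"wx": 0,"wy": 0,"wz": 0},{"hand": 94,"dx": 0,"dy": 0,"dz": -0.3,"wx": 0,"wy": 0,"wz": 0},{"hand": 94,"dx": 0,"dy": 0,"dz": -0.7,"wx": 0,"wy": 0,"wz": 0},{"hand": 94,"dx": 0,"dy": 0,"dz": -0.9,"wx": 0,"wy": 0,"wz": 0},{"hand": 94,"dx": 0,"dy": 0,"dz": -0.9,"wx": 0,"wy": 0,"wz": 0},{"hand": 94,"dx": 0,"dy": 0,"dz": -0.9,"wx": 0,"wy": 0,"wz": 0},{"hand": 94,"dx": 0,"dy": 0,"dz": -0.9,"wx": 0,"wy": 0,"wz": 0},{"hand": 94,"dx": 0,"dy": 0,"dz": -0.9,"wx": 0,"wy": 0,"wz": 0},{"hand": 94,"dx": 0,"dy": 0,"dz": 0,"wx": 0,"wy": 0,"wz": 0},{"hand": 94,"dx": 0,"dy": 0,"dz": 0,"wx": 0,"wy": 0,"wz": 0}])

```text
t: 15.22
position: [0.633, -0.0097, 0.1652]
eef_rot: [-0.251, 0.696, 0.608, 0.288]
wrist_force: [0.2, -0.1, -1.3]
gripper_width: 0.999
grasp_force: 0.0
```

Run:
```python
from h import *
plan([.47,-.03,.36],[0,0,-1],ang(82.3)); print(env.read_state()['qpos'])
p,d=imaging.capture("wrist");cv2.imwrite("pics/w5.png",p[:,:,::-1]);P=cloud("wrist",d);q=p.astype(int)
m=(d>0)&(q[...,2]>80)&(q[...,2]>q[...,0]+40)&(P[...,2]>.09)&(P[...,2]<.155)&(abs(P[...,1]-.09)<.04)&(abs(P[...,0]-.65)<.03)
print("cap",m.sum(),rect(P[m][:,:2]),np.percentile(P[m][:,2],[5,95]))
m=(d>0)&(P[...,2]>.035)&(P[...,2]<.088)&(abs(P[...,0]-.65)<.04)&(abs(P[...,1]-.1)<.05)
print("bottle",m.sum(),rect(P[m][:,:2]))
```

```text
pos [ 0.633  -0.0097  0.1652] rot units [ 0.01 -6.54  0.01] shift units [-1.4  -5.29 -6.49] f [ 0.2 -0.1 -1.3] w 93.9 t 15.2167
[-0.37428005  0.60727442  1.36572982  0.76377762  1.44678567 -0.45099837]
cap 1322 (array([645.1,  90.3]), array([29.3, 37.2]), 84.0) [0.10753692 0.12764984]
bottle 2025 (array([647.4, 109.4]), array([84. , 54.1]), 83.0)
```

View pics/w5.png

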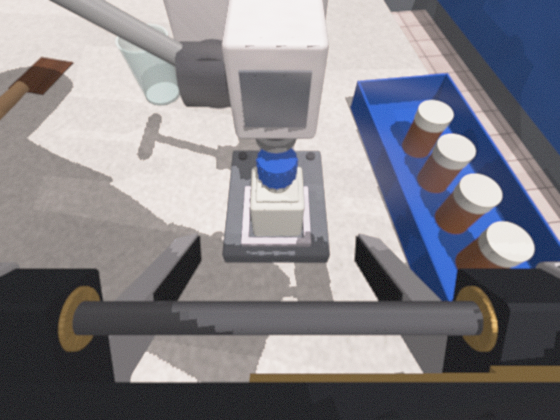

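The bottle stands free in the nest at (277,200) with its cap still proud, top at z = 0.128, directly under the ram at (277,140). Next is the lever.

send_rows(increments=[{"hand": 0,"dx": 0,"dy": 0,"dz": -0.5,"wx": 0,"wy": -0.4,"wz": 0},{"hand": 0,"dx": 0,"dy": 0,"dz": -0.5,"wx": 0,"wy": -0.9,"wz": 0},{"hand": 0,"dx": 0,"dy": 0,"dz": 0,"wx": 0,"wy": -0.9,"wz": 0},{"hand": 0,"dx": 0,"dy": 0,"dz": 0,"wx": 0,"wy": -0.9,"wz": 0},{"hand": 0,"dx": 0,"dy": 0,"dz": 0,"wx": 0,"wy": -0.9,"wz": 0},{"hand": 0,"dx": 0,"dy": 0,"dz": 0,"wx": 0,"wy": -0.9,"wz": 0},{"hand": 0,"dx": 0,"dy": 0,"dz": 0,"wx": 0,"wy": -0.9,"wz": 0},{"hand": 0,"dx": 0,"dy": 0,"dz": 0,"wx": 0,"wy": -0.74,"wz": 0},{"hand": 0,"dx": 0,"dy": 0,"dz": -0.9,"wx": 0,"wy": 0,"wz": 0},{"hand": 0,"dx": 0,"dy": 0,"dz": -0.9,"wx": 0,"wy": 0,"wz": 0},{"hand": 0,"dx": 0,"dy": 0,"dz": -0.9,"wx": 0,"wy": 0,"wz": 0},{"hand": 0,"dx": 0,"dy": 0,"dz": -0.9,"wx": 0,"wy": 0,"wz": 0},{"hand": 0,"dx": 0,"dy": 0,"dz": -0.9,"wx": 0,"wy": 0,"wz": 0},{"hand": 0,"dx": 0,"dy": 0,"dz": -0.9,"wx": 0,"wy": 0,"wz": 0},{"hand": 0,"dx": 0,"dy": 0,"dz": 0,"wx": 0,"wy": 0,"wz": 0}])

```text
t: 16.52
position: [0.6307, -0.0281, 0.3524]
eef_rot: [0.002, 0.752, 0.659, 0.002]
wrist_force: [-0.2, -0.3, 0.7]
gripper_width: 0.011
grasp_force: 0.0
```

Run:
```python
from h import *
plan([.4915,.1138,.33],[0,0,-1],ang(82.3)); print(env.read_state()['qpos'])
```

```text
pos [ 0.6307 -0.0281  0.3524] rot units [ 0.05 -0.    0.03] shift units [ 4.07 -5.23  0.75] f [-0.2 -0.3  0.7] w 1.0 t 16.5167
[-1.02615947e-01  4.37244922e-01  1.00339488e+00  2.71796481e-04
  1.69510675e+00  2.80685939e-02]
```

send_rows(increments=[{"hand": 0,"dx": 0.4,"dy": -0.52,"dz": 0,"wx": 0.05,"wy": 0,"wz": 0.03},{"hand": 0,"dx": 0.41,"dy": -0.52,"dz": 0,"wx": 0,"wy": 0,"wz": 0},{"hand": 0,"dx": 0.41,"dy": -0.52,"dz": 0,"wx": 0,"wy": 0,"wz": 0},{"hand": 0,"dx": 0.41,"dy": -0.52,"dz": 0,"wx": 0,"wy": 0,"wz": 0},{"hand": 0,"dx": 0.41,"dy": -0.52,"dz": 0,"wx": 0,"wy": 0,"wz": 0},{"hand": 0,"dx": 0.41,"dy": -0.52,"dz": 0,"wx": 0,"wy": 0,"wz": 0},{"hand": 0,"dx": 0.41,"dy": -0.52,"dz": 0,"wx": 0,"wy": 0,"wz": 0},{"hand": 0,"dx": 0.41,"dy": -0.52,"dz": 0,"wx": 0,"wy": 0,"wz": 0},{"hand": 0,"dx": 0.41,"dy": -0.53,"dz": 0,"wx": 0,"wy": 0,"wz": 0},{"hand": 0,"dx": 0.41,"dy": -0.53,"dz": 0,"wx": 0,"wy": 0,"wz": 0},{"hand": 0,"dx": 0,"dy": 0,"dz": 0.5,"wx": 0,"wy": 0,"wz": 0},{"hand": 0,"dx": 0,"dy": 0,"dz": 0.25,"wx": 0,"wy": 0,"wz": 0},{"hand": 0,"dx": 0,"dy": 0,"dz": 0,"wx": 0,"wy": 0,"wz": 0}])

```text
t: 17.6
position: [0.4906, 0.114, 0.3237]
eef_rot: [-0.003, 0.753, 0.658, -0.004]
wrist_force: [0.6, 0.4, 0.1]
gripper_width: 0.003
grasp_force: 0.0
```

Run:
```python
from h import *
s=env.read_state(); o=np.array([.646,.0942]); yd=np.array(ang(172.3))[:2]
prev=s['position'].copy(); C=rot(s['eef_rot'])
print(prev, s['qpos'])
for th in [.6,.5,.4,.3,.2,.1,0,-.1,-.2,-.3,-.35,-.4]:
    p=np.r_[o+yd*(.04+.14*np.cos(th)),.221+.14*np.sin(th)]
    print(th,p.round(4),(C.inv().apply(p-prev)/.03).round(2)); prev=p
```

```text
[0.49062525 0.11402065 0.32370373] [0.15467518 0.13753854 1.44705329 0.00175187 1.56704913 0.2894579 ]
0.6 [0.4919 0.115  0.3   ] [0.04 0.04 0.79]
0.5 [0.4846 0.116  0.2881] [ 0.   -0.24  0.4 ]
0.4 [0.4786 0.1168 0.2755] [ 0.   -0.2   0.42]
0.3 [0.4738 0.1175 0.2624] [ 0.   -0.16  0.44]
0.2 [0.4704 0.1179 0.2488] [ 0.   -0.11  0.45]
0.1 [0.4683 0.1182 0.235 ] [ 0.   -0.07  0.46]
0 [0.4676 0.1183 0.221 ] [ 0.   -0.02  0.47]
-0.1 [0.4683 0.1182 0.207 ] [0.   0.03 0.47]
-0.2 [0.4704 0.1179 0.1932] [0.   0.07 0.46]
-0.3 [0.4738 0.1175 0.1796] [0.   0.12 0.45]
-0.35 [0.476  0.1172 0.173 ] [0.   0.08 0.22]
-0.4 [0.4786 0.1168 0.1665] [0.   0.09 0.22]
```

send_rows(increments=[{"hand": 0,"dx": 0.04,"dy": 0.04,"dz": 0.4,"wx": 0,"wy": 0,"wz": 0},{"hand": 0,"dx": 0,"dy": 0,"dz": 0.3,"wx": 0,"wy": 0,"wz": 0},{"hand": 0,"dx": 0,"dy": 0,"dz": 0.1,"wx": 0,"wy": 0,"wz": 0},{"hand": 0,"dx": 0,"dy": -0.12,"dz": 0.2,"wx": 0,"wy": 0,"wz": 0},{"hand": 0,"dx": 0,"dy": -0.12,"dz": 0.2,"wx": 0,"wy": 0,"wz": 0},{"hand": 0,"dx": 0,"dy": -0.1,"dz": 0.21,"wx": 0,"wy": 0,"wz": 0},{"hand": 0,"dx": 0,"dy": -0.1,"dz": 0.21,"wx": 0,"wy": 0,"wz": 0},{"hand": 0,"dx": 0,"dy": -0.08,"dz": 0.22,"wx": 0,"wy": 0,"wz": 0},{"hand": 0,"dx": 0,"dy": -0.08,"dz": 0.22,"wx": 0,"wy": 0,"wz": 0},{"hand": 0,"dx": 0,"dy": -0.06,"dz": 0.22,"wx": 0,"wy": 0,"wz": 0},{"hand": 0,"dx": 0,"dy": -0.05,"dz": 0.23,"wx": 0,"wy": 0,"wz": 0},{"hand": 0,"dx": 0,"dy": 0,"dz": 0,"wx": 0,"wy": 0,"wz": 0}])

```text
t: 18.6
position: [0.4702, 0.1178, 0.2504]
eef_rot: [-0.003, 0.753, 0.657, -0.002]
wrist_force: [-3.2, 1.3, 4.5]
gripper_width: 0.004
grasp_force: 2.5
```

send_rows(increments=[{"hand": 0,"dx": 0,"dy": -0.04,"dz": 0.23,"wx": 0,"wy": 0,"wz": 0},{"hand": 0,"dx": 0,"dy": -0.03,"dz": 0.23,"wx": 0,"wy": 0,"wz": 0},{"hand": 0,"dx": 0,"dy": -0.01,"dz": 0.23,"wx": 0,"wy": 0,"wz": 0},{"hand": 0,"dx": 0,"dy": -0.01,"dz": 0.24,"wx": 0,"wy": 0,"wz": 0},{"hand": 0,"dx": 0,"dy": 0.01,"dz": 0.23,"wx": 0,"wy": 0,"wz": 0},{"hand": 0,"dx": 0,"dy": 0.02,"dz": 0.24,"wx": 0,"wy": 0,"wz": 0},{"hand": 0,"dx": 0,"dy": 0.03,"dz": 0.23,"wx": 0,"wy": 0,"wz": 0},{"hand": 0,"dx": 0,"dy": 0.04,"dz": 0.23,"wx": 0,"wy": 0,"wz": 0},{"hand": 0,"dx": 0,"dy": 0.06,"dz": 0.23,"wx": 0,"wy": 0,"wz": 0},{"hand": 0,"dx": 0,"dy": 0.06,"dz": 0.22,"wx": 0,"wy": 0,"wz": 0},{"hand": 0,"dx": 0,"dy": 0.04,"dz": 0.11,"wx": 0,"wy": 0,"wz": 0},{"hand": 0,"dx": 0,"dy": 0.04,"dz": 0.11,"wx": 0,"wy": 0,"wz": 0},{"hand": 0,"dx": 0,"dy": 0,"dz": 0,"wx": 0,"wy": 0,"wz": 0}])

```text
t: 19.68
position: [0.4766, 0.1171, 0.1759]
eef_rot: [-0.003, 0.754, 0.657, -0.002]
wrist_force: [-9.1, 2.0, 11.8]
gripper_width: 0.005
grasp_force: 5.9
```

send_rows(increments=[{"hand": 0,"dx": 0,"dy": 0.03,"dz": 0.1,"wx": 0,"wy": 0,"wz": 0},{"hand": 0,"dx": 0,"dy": 0.03,"dz": 0.1,"wx": 0,"wy": 0,"wz": 0},{"hand": 0,"dx": 0,"dy": 0.03,"dz": 0.1,"wx": 0,"wy": 0,"wz": 0},{"hand": 0,"dx": 0,"dy": 0,"dz": 0,"wx": 0,"wy": 0,"wz": 0}])

```text
t: 20.02
position: [0.4795, 0.1167, 0.1672]
eef_rot: [-0.002, 0.754, 0.657, -0.002]
wrist_force: [-6.1, 1.7, 13.1]
gripper_width: 0.008
grasp_force: 6.7
```

Nearly at the stop, so I'll continue in 1 mm steps until the force rises.

send_rows(increments=[{"hand": 0,"dx": 0,"dy": 0,"dz": 0.04,"wx": 0,"wy": 0,"wz": 0},{"hand": 0,"dx": 0,"dy": 0,"dz": 0.04,"wx": 0,"wy": 0,"wz": 0},{"hand": 0,"dx": 0,"dy": 0,"dz": 0,"wx": 0,"wy": 0,"wz": 0}])

```text
t: 20.27
position: [0.4799, 0.1167, 0.1661]
eef_rot: [-0.002, 0.754, 0.657, -0.001]
wrist_force: [-9.2, 0.4, 22.6]
gripper_width: 0.005
grasp_force: 11.3
```

send_rows(increments=[{"hand": 0,"dx": 0,"dy": 0,"dz": 0.03,"wx": 0,"wy": 0,"wz": 0},{"hand": 0,"dx": 0,"dy": 0,"dz": 0,"wx": 0,"wy": 0,"wz": 0}])

```text
t: 20.43
position: [0.48, 0.1167, 0.1658]
eef_rot: [-0.002, 0.754, 0.657, -0.001]
wrist_force: [-12.1, 0.3, 29.1]
gripper_width: 0.003
grasp_force: 14.5
```

The lever is at its stop: 1 mm more of command moved it 0.3 mm and raised the force. I'll let it up along the same arc.

send_rows(increments=[{"hand": 0,"dx": 0,"dy": -0.05,"dz": -0.2,"wx": 0,"wy": 0,"wz": 0},{"hand": 0,"dx": 0,"dy": -0.08,"dz": -0.25,"wx": 0,"wy": 0,"wz": 0},{"hand": 0,"dx": 0,"dy": -0.1,"dz": -0.45,"wx": 0,"wy": 0,"wz": 0},{"hand": 0,"dx": 0,"dy": -0.07,"dz": -0.46,"wx": 0,"wy": 0,"wz": 0},{"hand": 0,"dx": 0,"dy": -0.03,"dz": -0.47,"wx": 0,"wy": 0,"wz": 0},{"hand": 0,"dx": 0,"dy": 0.02,"dz": -0.47,"wx": 0,"wy": 0,"wz": 0},{"hand": 0,"dx": 0,"dy": 0.07,"dz": -0.46,"wx": 0,"wy": 0,"wz": 0},{"hand": 0,"dx": 0,"dy": 0.11,"dz": -0.45,"wx": 0,"wy": 0,"wz": 0},{"hand": 0,"dx": 0,"dy": 0.16,"dz": -0.44,"wx": 0,"wy": 0,"wz": 0},{"hand": 0,"dx": 0,"dy": 0.2,"dz": -0.42,"wx": 0,"wy": 0,"wz": 0},{"hand": 0,"dx": 0,"dy": 0.24,"dz": -0.4,"wx": 0,"wy": 0,"wz": 0},{"hand": 0,"dx": 0,"dy": 0,"dz": -0.5,"wx": 0,"wy": 0,"wz": 0},{"hand": 0,"dx": 0,"dy": 0,"dz": -0.8,"wx": 0,"wy": 0,"wz": 0},{"hand": 0,"dx": 0,"dy": 0,"dz": -0.8,"wx": 0,"wy": 0,"wz": 0},{"hand": 0,"dx": -0.8,"dy": 0,"dz": 0,"wx": 0,"wy": 0,"wz": 0},{"hand": 0,"dx": -0.9,"dy": 0,"dz": 0,"wx": 0,"wy": 0,"wz": 0},{"hand": 0,"dx": -0.9,"dy": 0,"dz": 0,"wx": 0,"wy": 0,"wz": 0},{"hand": 0,"dx": -0.9,"dy": 0,"dz": 0,"wx": 0,"wy": 0,"wz": 0},{"hand": 0,"dx": -0.9,"dy": 0,"dz": 0,"wx": 0,"wy": 0,"wz": 0},{"hand": 0,"dx": 0,"dy": 0,"dz": 0,"wx": 0,"wy": 0,"wz": 0}])

```text
t: 22.1
position: [0.4762, -0.0197, 0.3601]
eef_rot: [-0.002, 0.755, 0.656, -0.002]
wrist_force: [0.4, 0.2, 0.4]
gripper_width: 0.008
grasp_force: 0.0
```

Run:
```python
from h import *
print(env.read_state()['position'],env.read_state()['wrist_force'])
for n in("scene","top"):
    p,d=imaging.capture(n);P=cloud(n,d);q=p.astype(int)
    if n=="scene": cv2.imwrite("pics/s3.png",cv2.resize(p[120:320,140:420,::-1],None,fx=2.7,fy=2.7))
    m=(d>0)&(q[...,2]>80)&(q[...,2]>q[...,0]+40)&(P[...,2]>.09)&(P[...,2]<.14)&(abs(P[...,1]-.09)<.04)&(abs(P[...,0]-.65)<.04)
    if m.sum(): print(n,"cap",m.sum(),rect(P[m][:,:2]),np.percentile(P[m][:,2],[5,50,95]))
    m=(d>0)&(q.max(-1)<60)&(P[...,2]>.12)&(P[...,2]<.32)&(abs(P[...,0]-.49)<.04)&(abs(P[...,1]-.11)<.06)
    print(n,"grip",m.sum(),P[m].mean(0),np.percentile(P[m][:,2],95))
```

```text
[ 0.47620209 -0.0196552   0.36011273] [0.42592533 0.19906797 0.39193216]
scene cap 147 (array([648.1,  90.9]), array([29.1, 36. ]), 64.0) [0.10182556 0.1159531  0.11891578]
scene grip 228 [0.49810688 0.11168127 0.29558154] 0.30140316542084417
top grip 244 [0.49182854 0.12066183 0.29741106] 0.3015312587672634
```

View pics/s3.png

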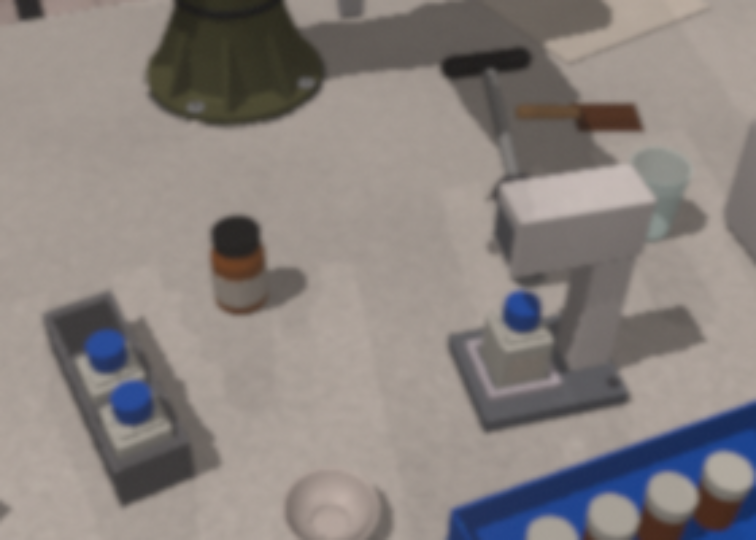

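The cap is down about 11 mm, with its top at z = 0.117. The bottle stands in the nest at (520,350), the lever is fully up, and the other ware is where it was.

```bash
python3 -c "
from bench import env; print(env.close_job())"
```

```text
the job is handed in; nothing more can be done
None
```

The job is handed in at about 22 s of the 72 s allowed: the bottle stands in the nest, the press drove its cap down about 11 mm, the lever is fully back up, and the other ware looked undisturbed in the last picture.

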